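# Close the homogeniser's bayonet lid

### The job

Close the sample chamber of the benchtop homogeniser: pick up the blue bayonet lid, line its two lugs up with the slots of the chamber's mouth, push it in against the spring and twist it clockwise (seen from above) to the stop, so that it stays locked when you let go. Do not force it; leave the tip box, the well plate and the foam box where they are.

Things in the scene. Friction and masses are not known exactly. Their poses are not given: they have to be found in the camera images.
- machine: The white homogeniser, a fixed box 170 x 170 mm and 75 mm high; origin under its centre on the bench, z up. On it, in the middle, stands the grey round collar of the chamber mouth, 106 mm across, its top 109 mm above the bench. Nothing is placed inside; the lid only closes it.
- mouth (a point): Centre of the collar's top face, 109 mm above the bench; z up. The bore is 56 mm across, with an aluminium lip 10 mm thick. Two slots are cut through the lip on opposite sides, along this frame's x axis (+x and -x). Under the lip, lugs can turn 60 degrees clockwise seen from above, up to fixed stops; anticlockwise is barred.
- slot (a point): The slot on the mouth's +x side, at the level of the collar's top; the other lies opposite. Each slot is 18 mm wide and reaches 39 mm from the mouth's centre; a green mark lies outside each on the collar, and on the white box in line with it.
- red_mark (a point): One of two opposite red marks on the collar's top (continued on the white box), 49 mm from the centre and 60 degrees clockwise from a slot; x points outward from the mouth's centre, z up. A lug stands under the red mark, and the bar along this x axis, when the lid has been turned to the stop.
- spring_plate (a joint): Sprung plate in the bore that pushes the lid up: 0 m free, grows as it is pressed down, 13 mm at most. Free, its top is 13 mm below the mouth point. It pushes with 7 N when first met and about 10 N with the lid fully pressed (10.5 mm).
- lid_center (a point): Middle of the loose lid (63.5 mm high, about 0.4 kg), on its axis, 32 mm above its underside; z up. It starts right way up on the bench. Below: plug 52 mm across with tapered nose, 23.5 mm high; then the blue flange, 88 mm across, 23.5 to 29.5 mm above the underside; then the grip bar. Pressed fully in (flange on collar) this point is 8.5 mm above the mouth point.
- lid_bar (a point): Centre of the lid's white grip bar, 46.5 mm above the lid's underside: 56 mm long along this frame's x axis, 14 mm thick (y), 34 mm high (from the flange's top up). Locked and let go, the lid rises 2.5 mm from fully pressed until its lugs bear under the lip; let go unlocked it rises about 10 mm; with lugs on top of the lip, not in the slots, it stands 20.5 mm higher than fully pressed.
- lug (a point): Middle of one of the lid's two steel lugs, which stick out of the plug along the lid's +x and -x, under the bar's ends (yellow marks on the flange). Each is 12 mm wide, reaches 37 mm from the axis and lies 3 to 11 mm above the lid's underside. The two ends are alike: a half turn makes no difference. Fully pressed, the lugs clear the lip by 2.5 mm.
- tip_box_center (a point): Centre of the blue pipette-tip box with a green lid, 124 x 89 x 90 mm, loose on the bench; to be left alone.
- well_plate_center (a point): Centre of the white deep-well plate, 127 x 85 x 40 mm, loose on the bench; to be left alone.
- foam_box_center (a point): Centre of the open white foam box, 120 x 85 x 60 mm, loose on the bench; to be left alone.
There are look-alikes about, which are no part of the job. Leave any brown or orange look-alike of the part that bears lid_center alone.

How it is judged:
On the way:
1. the lid is in the mouth with its lugs down through the slots (z of lid_center in the frame of mouth below 0.0135 m and horizontal distance between lid_center and mouth below 0.005 m), for 0.05 s.
At the end, for the whole second after the job is handed in: Let go, the lid stays in the mouth: centred within 5 mm, level within 0.1 rad, its middle 5 to 13.5 mm above the mouth point, its bar within 0.11 rad of the line of the red marks (the stop). Tip box, well plate and foam box are within 20 mm of where they started (all of step 1 and z of lid_center in the frame of mouth above 0.005 m and angle between lid_center's own z axis and vertical below 0.1 rad and angle between the x axis of lid_center and the x axis of red_mark, either way round below 0.11 rad and distance of each of tip_box_center, well_plate_center, foam_box_center from where it was at the start of the episode below 0.02 m); the robot touches nothing.
It fails at once if a bystander (tip box, well plate or foam box) is moved more than 30 mm (distance of any of tip_box_center, well_plate_center, foam_box_center from where it was at the start of the episode above 0.03 m).
It fails at once if the lid is forced: the homogeniser is loaded with over 200 N (contact force between machine and anything else above 200 N).
It also fails if it takes over 48 s, if anything falls off the work surface, if the arm or the gripper's body presses on something with over 40 N, if the wrist force passes 120 N, or if a joint passes its speed limit or range.

### The arm

A 6-joint arm with a two-finger parallel gripper is mounted at the origin on the work surface. World frame = base frame: x ahead of the robot, y to its left, z up, the work surface at z = 0. Lengths are in m, angles in rad, forces in N, time in s.
With the tool pointing down it reaches from about 0.375 to 0.975 m from the base axis. Payload 3.8 kg.
Tool frame: the origin (TCP) lies between the finger pads; the fingertips stand 22 mm ahead of it and the grasp point (between the pads) lies 3 mm ahead of it; z points along the fingers, y is the line along which they close (so a half turn about z gives the same grasp; the last joint's range is limited). The gripper opens to 88 mm and grips with 3 to 60 N. Pads are 18 mm wide; open, the fingers measure 123 mm over their backs; the gripper's body (75 mm by 187 mm) begins 45 mm behind the grasp point.
Start: joints at [1.205, 0.264, 1.604, -0, 1.274, -0.037], TCP at [0.218, 0.639, 0.261] pointing down, gripper open.
Joint ranges: [-2.63, 2.63], [-0.94, 2.18], [0.31, 2.57], [-1.31, 4.45], [0, 2.66], [-2.55, 2.55]. Speed limits (rad/s): [2.57, 2.57, 3.14, 3.14, 3.14, 3.14].

### API

Orientations are given as a 3x3 rotation matrix whose columns are the frame's x, y, z axes.
In Python, from plant import env gives the robot as it stands.
- The arm moves only by the tool servo_tool, never from a script. Its argument "rows" is a list of rows, each a list of 4 numbers: the shift along the world's x, y, z in m, then the turn about the world's z in degrees. A call has 1 to 20 rows; each row is the pose to reach, as a shift and turn from the pose commanded when the call began; what a row does not reach only later rows make up. A row lasts 1/12 s, in which the tool goes at most 41.7 mm and 7.16 degrees, less where a joint would pass 70% of its speed; a pose out of reach is approached as far as the arm can. A call with a gripper value outside its range is refused whole. "hand" is the opening, from 0 (shut) to 1 (fully open), set as the call begins (left out, the last holds). The fingers move at their own pace and stop on an object; the grip force is fixed at half the most. Time passes only in rows, so rows that repeat a pose let the fingers close. It gives the time, the measured TCP pose, the force, the opening and the grip force at its end, in the units of the state.
- env.read_state(): the state, without advancing time (a new reading comes with each control period).
- env.grab_frame(name): name is "side" or "top" or "wrist"; returns a dict with "image" (420x560x3 uint8, red, green, blue), "depth" (420x560 float32, m along the optical axis (not along the pixel's ray), 0 where there is no reading), "intrinsics" (3x3 intrinsics, pixels), "rvec" (rotation vector, rad) and "tvec" (3), from world to camera coordinates, as OpenCV has them; the wrist camera has in their place "hand_eye" (4x4, takes a point from camera to tool coordinates, whose origin is the TCP and whose axes are the flange's). Camera axes: x right, y down, z forward; pixel columns grow to the right and rows downward; lengths in m; the calibration is good to about 2 mm. A picture is of the moment at which its call begins: read the wrist's pose just before it.
- env.finish_job(): hands the job in; it is judged then, once.
The state is a dict: "clock": time; "q": joint angles; "qd": joint speeds; "effort": joint torques, N m; "ee_pos": TCP position; "ee_rot": TCP orientation; "force": force on the tool from outside, world axes, zero at the start; "ft_torque": the same for the moment, N m; "width": finger opening in m; "grasp_force": force on a finger pad.
Only numpy, scipy, OpenCV 4.12 (cv2) and the standard library are available. Lean on these libraries where they do the work, as an engineer would, in place of code of your own. Each camera call takes 0.05 s, during which the arm holds its last target. There are 200 camera calls.

## Working session

There is one attempt and no reset: what is moved stays moved. The work goes in short steps, Python scripts to look and compute and a tool call to move; the robot and the scene stay as the last step left them, time stands still between calls to the robot, and variables do not carry over. Pictures are saved under pics/ and viewed, at most 10 in all, crops included, and the job is handed in when it is done.

Besides the shell and the picture viewer there is one more tool, called as a command line: name --pt "numbers of a row" for each row, then --argument value for the rest. servo_tool: Moves the arm, as the interface text tells. Its arguments: {"type":"object","properties":{"rows":{"type":"array"},"hand":{"type":"number"}},"required":["rows"]}

```bash
mkdir -p pics; cat > h.py <<'E'
import numpy as np, cv2
from plant import env
def cam(n):
    s=env.read_state(); f=env.grab_frame(n); K=np.array(f["intrinsics"])
    if n=="wrist":
        H=np.array(f["hand_eye"]); T=np.eye(4); T[:3,:3]=s["ee_rot"]; T[:3,3]=s["ee_pos"]; M=T@H; R=M[:3,:3]; c=M[:3,3]
    else:
        R=cv2.Rodrigues(np.array(f["rvec"],float))[0].T; c=-R@np.array(f["tvec"],float).ravel()
    return f,K,R,c
def ray(K,R,c,uv,z):
    uv=np.atleast_2d(np.array(uv,float)); d=np.c_[uv,np.ones(len(uv))]@np.linalg.inv(K).T@R.T
    return c+d*((z-c[2])/d[:,2])[:,None]
def cloud(f,K,R,c):
    v,u=np.mgrid[:420,:560]; d=f["depth"]
    p=np.stack([u,v,np.ones_like(u)],-1)@np.linalg.inv(K).T*d[...,None]
    return p@R.T+c
E
python3 - <<'E'
from h import *
a=cam("top");b=cam("side")
np.save('top.npy',a,allow_pickle=True) if 0 else None
import pickle;pickle.dump((a,b),open('s0.pkl','wb'))
cv2.imwrite('pics/top0.png',a[0]["image"][...,::-1]);cv2.imwrite('pics/side0.png',b[0]["image"][...,::-1])
print(a[3],b[3],env.read_state())
E
```

```text
[0.37817464 0.01028542 1.36874211] [ 0.5658929  -0.97831769  1.29916739] {'clock': 0.1, 'q': array([ 1.20509979e+00,  2.64693595e-01,  1.60522992e+00,  1.81572283e-05,
        1.27368721e+00, -3.69164194e-02]), 'qd': array([-2.32733406e-04, -1.88843352e-03, -1.97268455e-03, -5.31135866e-04,
       -1.15984125e-03, -2.05229301e-05]), 'effort': array([ 4.02598498e-04, -5.03613782e+01, -3.58072329e+01,  7.32570933e-02,
        2.33054993e-02, -5.56418502e-05]), 'ee_pos': array([0.21774529, 0.63828993, 0.25950588]), 'ee_rot': array([[-9.46435179e-01,  3.22893028e-01, -7.37873318e-04],
       [ 3.22893858e-01,  9.46433319e-01, -1.87841147e-03],
       [ 9.18219247e-05, -2.01604946e-03, -9.99997964e-01]]), 'force': array([-0.72997984,  1.07759209, -0.09890388]), 'ft_torque': array([-0.0028141 , -0.01506194, -0.00359956]), 'grasp_force': 0.0, 'width': 0.08847793599411778}
```

View pics/top0.png

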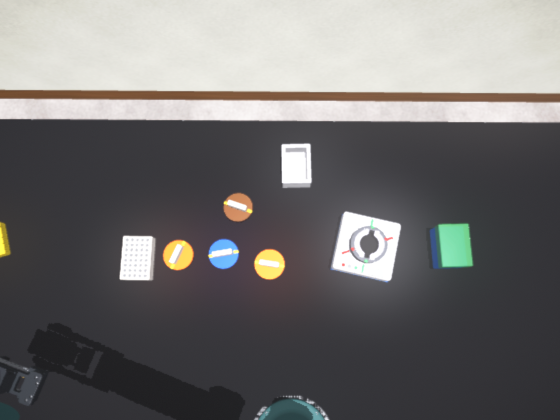

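View pics/side0.png

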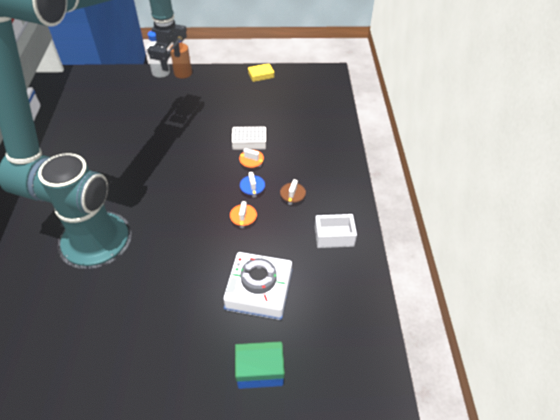

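```bash
cat > m.py <<'E'
from h import *
def pca(p):
    q=p[:,:2]-p[:,:2].mean(0);w,v=np.linalg.eigh(q.T@q);return np.degrees(np.arctan2(v[1,1],v[0,1]))
def hsv(im): return cv2.cvtColor(im,cv2.COLOR_RGB2HSV)
def circ(m,z,cal):
    k=max(cv2.findContours(m.astype(np.uint8),cv2.RETR_EXTERNAL,cv2.CHAIN_APPROX_NONE)[0],key=cv2.contourArea)
    pts=ray(*cal,k[:,0],z); e=cv2.fitEllipse((pts[:,None,:2]*1000).astype(np.float32)); return np.array(e[0])/1000,e[1]
E
python3 - <<'E'
from m import *
import pickle
a,b=pickle.load(open('s0.pkl','rb'))
f,*cal=a; im=f["image"]; h=hsv(im); P=cloud(f,*cal)
v,u=np.mgrid[:420,:560]
near=(abs(u-223)<24)&(abs(v-254)<24)
disc=near&(((h[...,0]>100)&(h[...,0]<125)&(h[...,1]>120)&(h[...,2]>60))|((h[...,1]<70)&(h[...,2]>120))|((h[...,0]>20)&(h[...,0]<35)&(h[...,2]>100)&(h[...,1]>100)))
print('lid flange',circ(disc,.0295,cal))
yel=near&(h[...,0]>20)&(h[...,0]<35)&(h[...,2]>100)&(h[...,1]>100); 
p=ray(*cal,np.c_[u[yel],v[yel]],.0295);print('yellow',yel.sum(),p.mean(0),pca(p))
w=near&(h[...,1]<70)&(h[...,2]>140);p=ray(*cal,np.c_[u[w],v[w]],.0635);print('bar',w.sum(),p.mean(0),pca(p))
nm=(abs(u-368)<40)&(abs(v-246)<40)
g=nm&(h[...,0]>45)&(h[...,0]<90)&(h[...,1]>80)&(h[...,2]>60);r=nm&((h[...,0]<8)|(h[...,0]>172))&(h[...,1]>100)
for n,m in(('g',g),('r',r)):
    k,l,st,ce=cv2.connectedComponentsWithStats(m.astype(np.uint8))
    for i in range(1,k): 
        if st[i,4]>3: print(n,ce[i],st[i,4],ray(*cal,ce[i],.109)[0],P[int(ce[i][1]),int(ce[i][0])])
top=nm&(abs(P[...,2]-.109)<.008);print('collar',top.sum(),circ(top,.109,cal))
c1=cv2.resize(im[190:290,150:290],None,fx=3.5,fy=3.5,interpolation=cv2.INTER_CUBIC);c2=cv2.resize(im[200:300,320:420],None,fx=3.0,fy=3.5,interpolation=cv2.INTER_CUBIC)
cv2.imwrite('pics/c1.png',np.hstack([c1,c2])[...,::-1])
E
```

```text
lid flange (array([0.5140835 , 0.20548433]), (86.10050201416016, 88.14778137207031))
yellow 11 [0.51377389 0.20914923 0.0295    ] 99.17114454353687
bar 151 [0.51337221 0.20301433 0.0635    ] 98.51978785420118
g [371.54545455 224.36363636] 11 [ 0.59113418 -0.22301343  0.109     ] [ 0.59749992 -0.22728123  0.07759211]
g [365.33333333 260.83333333] 6 [ 0.48822228 -0.20280246  0.109     ] [ 0.49033325 -0.20156594  0.1111924 ]
r [387.11111111 238.44444444] 9 [ 0.55136814 -0.26556744  0.109     ] [ 0.55773839 -0.27338016  0.07206328]
r [352.         248.71428571] 7 [ 0.52176272 -0.16641374  0.109     ] [ 0.52341777 -0.16603182  0.11201078]
collar 764 (array([ 0.53577142, -0.21287549]), (102.77188873291016, 104.04429626464844))
```

View pics/c1.png

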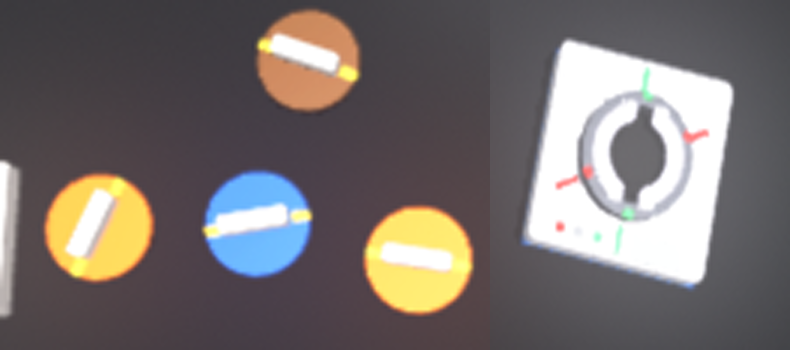

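The blue lid at pixel (223,254) is the only blue one. The orange ones at (178,255) and (270,264) and the brown one at (238,207) are look-alikes. The collar is at (368,245), with its green-marked slots running roughly vertical in the image. I'll look at the mouth from close up first, while the hand is empty.

servo_tool --pt "0.15 -0.4 0.06 0" --pt "0.15 -0.4 0.06 0" --pt "0.15 -0.4 0.06 0" --pt "0.15 -0.4 0.06 0" --pt "0.2 -0.5 0.06 0" --pt "0.2 -0.5 0.06 0" --pt "0.25 -0.65 0.06 0" --pt "0.25 -0.65 0.06 0" --pt "0.318 -0.851 0.06 8" --pt "0.318 -0.851 0.06 8" --pt "0.318 -0.851 0.06 8" --pt "0.318 -0.851 0.06 8" --pt "0.318 -0.851 0.06 8" --pt "0.318 -0.851 0.06 8" --pt "0.318 -0.851 0.06 8" --pt "0.318 -0.851 0.06 8" --pt "0.318 -0.851 0.06 8" --pt "0.318 -0.851 0.06 8" --pt "0.318 -0.851 0.06 8" --pt "0.318 -0.851 0.06 8" --hand 1

```text
clock: 1.77
ee_pos: [0.5073, -0.1364, 0.3171]
ee_rot: [[-0.982, 0.189, -0.0], [0.189, 0.982, 0.0], [0.0, 0.0, -1.0]]
force: [0.5, 0.5, 0.3]
width: 0.0883
grasp_force: 0.0
```

servo_tool --pt "0.03 -0.077 0 0" --pt "0.03 -0.077 0 0" --pt "0.03 -0.077 0 0" --pt "0.03 -0.077 0 0" --pt "0.03 -0.077 0 0"

```text
clock: 2.18
ee_pos: [0.5369, -0.2109, 0.3165]
ee_rot: [[-0.982, 0.189, -0.002], [0.189, 0.982, 0.001], [0.002, 0.001, -1.0]]
force: [-0.3, 1.0, -0.1]
width: 0.0882
grasp_force: 0.0
```

```bash
python3 - <<'E'
from h import *
import pickle
a=cam("wrist");pickle.dump(a,open('s1.pkl','wb'))
cv2.imwrite('pics/w1.png',a[0]["image"][...,::-1]);s=env.read_state();print(s["ee_pos"],s["ee_rot"],a[3])
E
```

```text
[ 0.53687274 -0.21030112  0.31683302] [[-9.82204718e-01  1.87809961e-01 -1.14474137e-03]
 [ 1.87808896e-01  9.82205104e-01  9.76219619e-04]
 [ 1.30771458e-03  7.43854903e-04 -9.99998868e-01]] [ 0.46437062 -0.19806667  0.44028888]
```

View pics/w1.png

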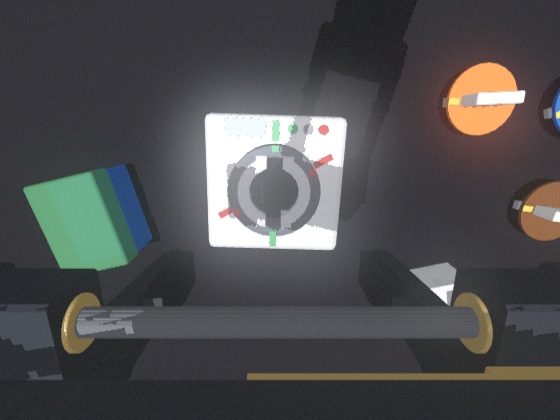

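The wrist view shows the collar centred at about (273,190). The green slot marks are near (276,135) and (272,238), and the red marks near (321,164) and (228,212).

```bash
python3 - <<'E'
from m import *
import pickle
f,*cal=pickle.load(open('s1.pkl','rb'))
im=f["image"]; h=hsv(im); P=cloud(f,*cal)
v,u=np.mgrid[:420,:560]; z=P[...,2]
nm=(u>195)&(u<355)&(v>100)&(v<255)
print('heights',np.median(z[nm&(z>.06)&(z<.09)]),np.median(z[nm&(z>.1)&(z<.12)]))
c=nm&(z>.1)&(z<.125); print('collar',circ(c,.109,cal))
k=cv2.findContours(c.astype(np.uint8),cv2.RETR_CCOMP,cv2.CHAIN_APPROX_NONE)
b=nm&(z>.05); k=max(cv2.findContours(b.astype(np.uint8),cv2.RETR_EXTERNAL,cv2.CHAIN_APPROX_NONE)[0],key=cv2.contourArea)
r=cv2.minAreaRect((ray(*cal,k[:,0],.075)[:,None,:2]*1000).astype(np.float32));print('box',r)
g=nm&(h[...,0]>45)&(h[...,0]<90)&(h[...,1]>80)&(h[...,2]>60);rr=nm&((h[...,0]<8)|(h[...,0]>172))&(h[...,1]>100)
cc=circ(c,.109,cal)[0]
for n,m in(('g',g),('r',rr)):
  for zz,lo,hi in((.109,.1,.12),(.075,.06,.09)):
    q,l,st,ce=cv2.connectedComponentsWithStats((m&(z>lo)&(z<hi)).astype(np.uint8))
    for i in range(1,q):
      if st[i,4]>8:
        p=ray(*cal,ce[i],zz)[0][:2];d=p-cc;print(n,zz,ce[i].round(1),st[i,4],p.round(4),np.hypot(*d).round(4),np.degrees(np.arctan2(d[1],d[0])).round(1))
E
```

```text
heights 0.07477352934063547 0.10875076584999935
collar (array([ 0.53634485, -0.21561134]), (103.7376937866211, 104.37548828125))
box ((535.3965454101562, -215.78274536132812), (167.18202209472656, 166.45909118652344), 77.30914306640625)
g 0.109 [272.5 234. ] 30 [ 0.585  -0.2261] 0.0498 -12.2
g 0.075 [272. 241.] 45 [ 0.6068 -0.2315] 0.0722 -12.7
r 0.075 [323.3 129.2] 66 [ 0.4805 -0.1453] 0.0898 128.5
r 0.075 [325.5 158.8] 66 [ 0.515  -0.1478] 0.071 107.5
r 0.075 [223.4 213. ] 45 [ 0.5579 -0.2846] 0.0722 -72.7
```

servo_tool --pt "-0.022 0.415 -0.07 -70" --pt "-0.022 0.415 -0.07 -70" --pt "-0.022 0.415 -0.07 -70" --pt "-0.022 0.415 -0.07 -70" --pt "-0.022 0.415 -0.07 -70" --pt "-0.022 0.415 -0.07 -70" --pt "-0.022 0.415 -0.07 -70" --pt "-0.022 0.415 -0.07 -70" --pt "-0.022 0.415 -0.07 -70" --pt "-0.022 0.415 -0.07 -70" --pt "-0.022 0.415 -0.07 -70" --pt "-0.022 0.415 -0.07 -70" --pt "-0.022 0.415 -0.07 -70" --pt "-0.022 0.415 -0.07 -70" --pt "-0.022 0.415 -0.07 -70" --pt "-0.022 0.415 -0.07 -70" --pt "-0.022 0.415 -0.07 -70"

```text
clock: 3.65
ee_pos: [0.5157, 0.2027, 0.2478]
ee_rot: [[-0.158, 0.987, 0.001], [0.987, 0.158, 0.0], [-0.0, 0.001, -1.0]]
force: [-0.4, 0.4, 0.9]
width: 0.0881
grasp_force: 0.0
```

```bash
cat > lid.py <<'E'
from m import *
import pickle
a=cam("wrist");pickle.dump(a,open('s2.pkl','wb'))
cv2.imwrite('pics/w2.png',a[0]["image"][...,::-1]);s=env.read_state();print(s["ee_pos"],s["ee_rot"][:2,0],a[3])
f,*cal=a
im=f["image"]; h=hsv(im); P=cloud(f,*cal);z=P[...,2];v,u=np.mgrid[:420,:560]
near=np.hypot(P[...,0]-.514,P[...,1]-.205)<.06
near&=v<300
m=near&(z>.02)&(z<.08);print('disc',m.sum(),circ(m&(z<.045),.0295,cal))
w=near&(z>.056)&(z<.08)
p=P[w];print('bar',w.sum(),p.mean(0),pca(p));k=np.argwhere(w)[:,::-1].astype(np.float32)
r=cv2.minAreaRect((ray(*cal,k,.0635)[:,None,:2]*1000).astype(np.float32));print(r)
y=near&(h[...,0]>18)&(h[...,0]<38)&(h[...,1]>100)&(h[...,2]>60);q,l,st,ce=cv2.connectedComponentsWithStats(y.astype(np.uint8))
for i in range(1,q):
  if st[i,4]>8: print('y',ce[i].round(1),st[i,4],ray(*cal,ce[i],.0295)[0].round(4))
E
python3 lid.py
```

```text
[0.51570056 0.20272316 0.2477113 ] [-0.15764067  0.98749654] [0.50298476 0.27394062 0.37150192]
disc 4397 (array([0.514396  , 0.20352061]), (86.16780853271484, 86.69377899169922))
bar 702 [0.5142412  0.20453198 0.06312643] 100.25546996741646
((514.1836547851562, 203.87242126464844), (13.639467239379883, 55.89252853393555), 9.378725051879883)
y [276. 155.] 77 [0.5079 0.2399 0.0295]
y [ 86.6 296.7] 89 [0.2943 0.0228 0.0295]
```

View pics/w2.png

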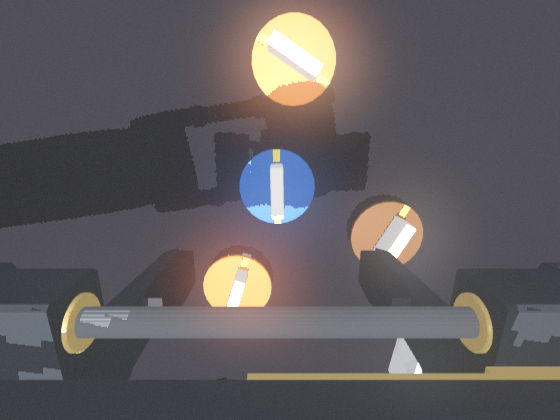

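servo_tool --pt "-0.0014 0.0013 -0.04 0.9" --pt "-0.0014 0.0013 -0.08 0.9" --pt "-0.0014 0.0013 -0.12 0.9" --pt "-0.0014 0.0013 -0.15 0.9" --pt "-0.0014 0.0013 -0.17 0.9" --pt "-0.0014 0.0013 -0.18 0.9" --pt "-0.0014 0.0013 -0.188 0.9" --pt "-0.0014 0.0013 -0.192 0.9" --pt "-0.0014 0.0013 -0.192 0.9" --pt "-0.0014 0.0013 -0.192 0.9" --pt "-0.0014 0.0013 -0.192 0.9"

```text
clock: 4.62
ee_pos: [0.5154, 0.2056, 0.057]
ee_rot: [[-0.175, 0.985, 0.003], [0.985, 0.175, 0.001], [0.0, 0.003, -1.0]]
force: [-0.7, 0.1, 0.1]
width: 0.0881
grasp_force: 0.0
```

servo_tool --pt "0 0 0 0" --pt "0 0 0 0" --pt "0 0 0 0" --pt "0 0 0 0" --pt "0 0 0 0" --pt "0 0 0 0" --pt "0 0 0 0" --pt "0 0 0 0" --pt "0 0 0 0" --pt "0 0 0 0" --hand 0

```text
clock: 5.45
ee_pos: [0.514, 0.2051, 0.0553]
ee_rot: [[-0.175, 0.985, -0.0], [0.985, 0.175, -0.0], [-0.0, -0.0, -1.0]]
force: [0.4, -0.2, -0.1]
width: 0.0233
grasp_force: 0.0
```

servo_tool --pt "0 0 0 0" --pt "0 0 0 0" --pt "0 0 0 0" --pt "0 0 0 0" --pt "0 0 0 0" --pt "0 0 0 0"

```text
clock: 5.95
ee_pos: [0.5142, 0.2052, 0.0554]
ee_rot: [[-0.175, 0.985, 0.0], [0.985, 0.175, 0.0], [0.0, 0.0, -1.0]]
force: [1.4, 0.1, -0.4]
width: 0.014
grasp_force: 29.9
```

servo_tool --pt "0 0 0.02 0" --pt "0 0 0.06 0" --pt "0 0 0.1 0" --pt "0 0 0.14 0" --pt "0 0 0.16 0" --pt "0 0 0.16 0" --pt "0 0 0.16 0" --pt "0 0 0.16 0" --pt "0 0 0.16 0"

```text
clock: 6.7
ee_pos: [0.5117, 0.2043, 0.2117]
ee_rot: [[-0.175, 0.985, -0.006], [0.985, 0.175, -0.002], [-0.001, -0.006, -1.0]]
force: [-1.2, 0.8, -4.5]
width: 0.0137
grasp_force: 29.9
```

servo_tool --pt "0.021 -0.42 0 67.3" --pt "0.021 -0.42 0 67.3" --pt "0.021 -0.42 0 67.3" --pt "0.021 -0.42 0 67.3" --pt "0.021 -0.42 0 67.3" --pt "0.021 -0.42 0 67.3" --pt "0.021 -0.42 0 67.3" --pt "0.021 -0.42 0 67.3" --pt "0.021 -0.42 0 67.3" --pt "0.021 -0.42 0 67.3" --pt "0.021 -0.42 0 67.3" --pt "0.021 -0.42 0 67.3" --pt "0.021 -0.42 0 67.3" --pt "0.021 -0.42 0 67.3" --pt "0.021 -0.42 0 67.3" --pt "0.021 -0.42 0 67.3" --pt "0.021 -0.42 0 67.3" --pt "0.021 -0.42 0 67.3"

```text
clock: 8.2
ee_pos: [0.5351, -0.2138, 0.2153]
ee_rot: [[-0.976, 0.217, -0.0], [0.217, 0.976, 0.0], [0.0, 0.0, -1.0]]
force: [-0.7, -0.2, -4.3]
width: 0.0137
grasp_force: 30.0
```

```bash
python3 - <<'E'
from m import *
import pickle
s=env.read_state();print(s["ee_pos"],s["ee_rot"],s["force"],s["ft_torque"])
a=cam("wrist");b=cam("side");pickle.dump((a,b),open('s3.pkl','wb'))
i=np.vstack([a[0]["image"],b[0]["image"]])
A=cv2.resize(a[0]["image"][60:340,140:420],(400,400));B=cv2.resize(b[0]["image"][200:340,190:330],(400,400),interpolation=cv2.INTER_CUBIC)
cv2.imwrite('pics/w3.png',np.hstack([A,B])[...,::-1])
E
```

```text
[ 0.53511829 -0.21376162  0.21534833] [[-9.76131022e-01  2.17182474e-01 -4.19201623e-05]
 [ 2.17182472e-01  9.76131022e-01  3.46042287e-05]
 [ 4.84350029e-05  2.46739367e-05 -9.99999999e-01]] [-0.68937085 -0.16477363 -4.29869729] [ 0.01732825 -0.01156226 -0.01213564]
```

View pics/w3.png

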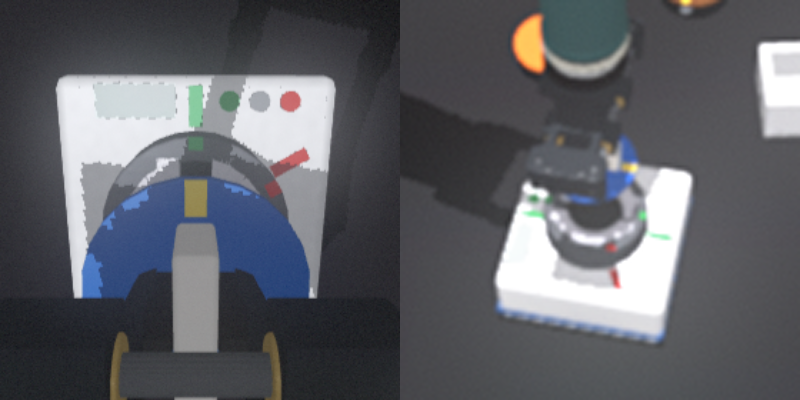

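The left crop shows the yellow lug mark at (195,198), the slot and the green mark at (195,105) all in one line. Next I'll put numbers on the offset.

```bash
python3 - <<'E'
from m import *
import pickle
a,b=pickle.load(open('s3.pkl','rb'))
f,*cal=a;im=f["image"];h=hsv(im);z=cloud(f,*cal)[...,2];v,u=np.mgrid[:420,:560]
roi=(u>170)&(u<380)&(v>100)&(v<262)
def fitc(m,zz):
    k=np.argwhere(m)[:,::-1];p=ray(*cal,k,zz)[:,:2]
    from scipy.optimize import least_squares
    return p,least_squares
def arc(mask,zz,R):
    from scipy.optimize import least_squares
    top=np.array([(x,np.argmax(mask[:,x])) for x in range(200,365) if mask[:,x].any()]); p=ray(*cal,top,zz)[:,:2]
    c0=p.mean(0)+[.03,0]
    r=least_squares(lambda c:np.hypot(*(p-c).T)-R,c0,loss='soft_l1',f_scale=.001); return r.x,np.abs(r.fun).mean(),len(p)
fl=roi&(z>.175)&(z<.20);fl[:,:225]=0;fl[:,330:]=0
print('flange z',np.median(z[fl]),arc(fl,.1895,.044))
co=roi&(z>.1)&(z<.12);co[:,:225]=0;co[:,330:]=0
print('collar',arc(co,.109,.053))
for n,hm,lo,hi,zz in(('y',(18,38),.17,.21,.1895),('g',(45,90),.06,.09,.075),('g',(45,90),.1,.12,.109)):
    m=roi&(h[...,0]>hm[0])&(h[...,0]<hm[1])&(h[...,1]>80)&(z>lo)&(z<hi)
    q,l,st,ce=cv2.connectedComponentsWithStats(m.astype(np.uint8))
    for i in range(1,q):
        if st[i,4]>20: print(n,ce[i].round(1),st[i,4],ray(*cal,ce[i],zz)[0].round(4))
E
```

```text
flange z 0.1894677258816606 (array([ 0.53430407, -0.21482189]), np.float64(0.0001436158182023852), 105)
collar (array([ 0.53682349, -0.21563833]), np.float64(0.00027524657451765365), 105)
y [276.8 197.8] 373 [ 0.4984 -0.2066  0.1895]
g [276.5 133.9] 212 [ 0.4712 -0.2008  0.075 ]
```

servo_tool --pt "0.0022 -0.001 0 0" --pt "0.0022 -0.001 -0.02 0" --pt "0.0022 -0.001 -0.035 0" --pt "0.0022 -0.001 -0.042 0" --pt "0.0022 -0.001 -0.046 0" --pt "0.0022 -0.001 -0.05 0" --pt "0.0022 -0.001 -0.053 0" --pt "0.0022 -0.001 -0.056 0" --pt "0.0022 -0.001 -0.058 0" --pt "0.0022 -0.001 -0.06 0" --pt "0.0022 -0.001 -0.06 0" --pt "0.0022 -0.001 -0.06 0"

```text
clock: 9.3
ee_pos: [0.5373, -0.2159, 0.1555]
ee_rot: [[-0.976, 0.219, 0.0], [0.219, 0.976, -0.0], [-0.0, -0.0, -1.0]]
force: [-0.3, -0.1, -3.8]
width: 0.0135
grasp_force: 30.0
```

servo_tool --pt "0 0 -0.002 0" --pt "0 0 -0.004 0" --pt "0 0 -0.006 0" --pt "0 0 -0.008 0" --pt "0 0 -0.01 0" --pt "0 0 -0.01 0" --pt "0 0 -0.01 0"

```text
clock: 9.88
ee_pos: [0.5375, -0.216, 0.146]
ee_rot: [[-0.976, 0.219, 0.001], [0.219, 0.976, -0.0], [-0.001, -0.0, -1.0]]
force: [-2.0, 0.5, 4.0]
width: 0.0139
grasp_force: 30.0
```

servo_tool --pt "0 0 -0.0015 0" --pt "0 0 -0.003 0" --pt "0 0 -0.004 0" --pt "0 0 -0.005 0" --pt "0 0 -0.005 0" --pt "0 0 -0.005 0"

```text
clock: 10.38
ee_pos: [0.5375, -0.216, 0.1412]
ee_rot: [[-0.976, 0.219, 0.001], [0.219, 0.976, -0.0], [-0.001, -0.0, -1.0]]
force: [-3.1, 1.5, 6.3]
width: 0.0141
grasp_force: 30.0
```

servo_tool --pt "0 0 0 -4" --pt "0 0 0 -8" --pt "0 0 0 -12" --pt "0 0 0 -16" --pt "0 0 0 -20" --pt "0 0 0 -24" --pt "0 0 0 -28" --pt "0 0 0 -32" --pt "0 0 0 -36" --pt "0 0 0 -40" --pt "0 0 0 -44" --pt "0 0 0 -48" --pt "0 0 0 -52" --pt "0 0 0 -54" --pt "0 0 0 -56" --pt "0 0 0 -56"

```text
clock: 11.72
ee_pos: [0.5388, -0.2155, 0.1417]
ee_rot: [[-0.363, 0.932, 0.004], [0.932, 0.363, 0.0], [-0.001, 0.003, -1.0]]
force: [0.0, 3.7, 6.4]
width: 0.0137
grasp_force: 30.0
```

```bash
python3 - <<'E'
from m import *
s=env.read_state();R=s["ee_rot"];print(s["force"],s["ft_torque"],np.degrees(np.arctan2(R[1,0],R[0,0])))
E
```

```text
[0.01523734 3.65448727 6.42889891] [0.41259094 0.02108732 0.04321421] 111.27923760769187
```

servo_tool --pt "0 0 0 -1" --pt "0 0 0 -2" --pt "0 0 0 -3" --pt "0 0 0 -4" --pt "0 0 0 -4.5" --pt "0 0 0 -5" --pt "0 0 0 -5" --pt "0 0 0 -5"

```text
clock: 12.38
ee_pos: [0.5382, -0.2158, 0.1416]
ee_rot: [[-0.283, 0.959, 0.002], [0.959, 0.283, -0.0], [-0.001, 0.002, -1.0]]
force: [-1.7, 1.6, 7.0]
width: 0.0135
grasp_force: 30.2
```

```bash
python3 - <<'E'
from m import *
s=env.read_state();R=s["ee_rot"];print(s["force"],s["ft_torque"],np.degrees(np.arctan2(R[1,0],R[0,0])))
E
```

```text
[-1.74189142  1.63438214  7.02475439] [0.33832401 0.25894668 0.4302308 ] 106.4269725204797
```

servo_tool --pt "0 0 0.0005 0" --pt "0 0 0.001 0" --pt "0 0 0.0015 0.3" --pt "0 0 0.002 0.6" --pt "0 0 0.002 0.6" --pt "0 0 0.002 0.6"

```text
clock: 12.88
ee_pos: [0.5381, -0.2158, 0.1429]
ee_rot: [[-0.291, 0.957, 0.002], [0.957, 0.291, 0.0], [-0.001, 0.002, -1.0]]
force: [3.2, 3.5, 3.9]
width: 0.0136
grasp_force: 30.0
```

servo_tool --pt "0 0 0 0" --pt "0 0 0 0" --pt "0 0 0 0" --pt "0 0 0 0" --pt "0 0 0 0" --pt "0 0 0 0" --pt "0 0 0 0" --pt "0 0 0 0" --pt "0 0 0 0" --pt "0 0 0 0" --hand 1

```text
clock: 13.72
ee_pos: [0.5372, -0.2159, 0.1424]
ee_rot: [[-0.292, 0.956, -0.0], [0.956, 0.292, -0.0], [-0.0, -0.0, -1.0]]
force: [-0.4, -0.2, -0.3]
width: 0.0781
grasp_force: 0.0
```

servo_tool --pt "0 0 0.02 0" --pt "0 0 0.05 0" --pt "0 0 0.09 0" --pt "0 0 0.13 0" --pt "0 0 0.15 0" --pt "0 0 0.15 0" --pt "0 0 0.15 0" --pt "0 0 0.15 0"

```text
clock: 14.38
ee_pos: [0.5366, -0.2156, 0.2911]
ee_rot: [[-0.292, 0.956, -0.002], [0.956, 0.292, 0.001], [0.001, -0.001, -1.0]]
force: [-0.3, 0.6, -0.7]
width: 0.0882
grasp_force: 0.0
```

```bash
python3 - <<'E'
from m import *
import pickle
a=cam("wrist");pickle.dump(a,open('s4.pkl','wb'));cv2.imwrite('pics/w4.png',a[0]["image"][...,::-1])
f,*cal=a;P=cloud(*a);z=P[...,2];h=hsv(f["image"]);v,u=np.mgrid[:420,:560]
n=(np.hypot(P[...,0]-.537,P[...,1]+.2155)<.06)&(v<300)
w=n&(z>.14);print('bar top z',np.median(z[w]),w.sum())
zt=np.median(z[w]);k=np.argwhere(w)[:,::-1]
print(cv2.minAreaRect((ray(*cal,k,zt)[:,None,:2]*1000).astype(np.float32)))
fl=n&(z>.105)&(z<.13);print('flange',np.median(z[fl]),circ(fl|w,zt-.034,cal))
nb=(np.hypot(P[...,0]-.537,P[...,1]+.2155)<.12)&(v<300)
for nm,m in(('y',(h[...,0]>18)&(h[...,0]<38)),('r',(h[...,0]<8)|(h[...,0]>172))):
    q,l,st,ce=cv2.connectedComponentsWithStats((nb&m&(h[...,1]>90)).astype(np.uint8))
    for i in range(1,q):
        if st[i,4]>20:
            p=P[int(ce[i][1]),int(ce[i][0])];zz=.075 if p[2]<.09 else .109 if nm=='r' else zt-.034
            p=ray(*cal,ce[i],zz)[0];print(nm,ce[i].round(1),st[i,4],p.round(4),np.degrees(np.arctan2(p[1]+.2157,p[0]-.5367)).round(1))
E
```

```text
bar top z 0.29430157229789883 6995
((533.6255493164062, -191.61907958984375), (191.80589294433594, 56.56678771972656), 16.981637954711914)
flange 0.11697292246129659 (array([ 0.52557739, -0.18142288]), (52.49452590942383, 52.67229461669922))
y [278. 163.] 91 [ 0.5205 -0.1651  0.2603] 107.7
y [ 85.6 296.3] 140 [ 0.4355 -0.2719  0.2603] -150.9
y [467.5 296.5] 133 [ 0.6489 -0.2069  0.2603] 4.5
r [247.3 112.8] 87 [ 0.4806 -0.1454  0.075 ] 128.6
r [277.9 125.3] 108 [ 0.5157 -0.1482  0.075 ] 107.3
r [278.6 148.1] 29 [ 0.5226 -0.1687  0.109 ] 106.7
r [278.5 245.2] 76 [ 0.5575 -0.2822  0.075 ] -72.6
```

View pics/w4.png

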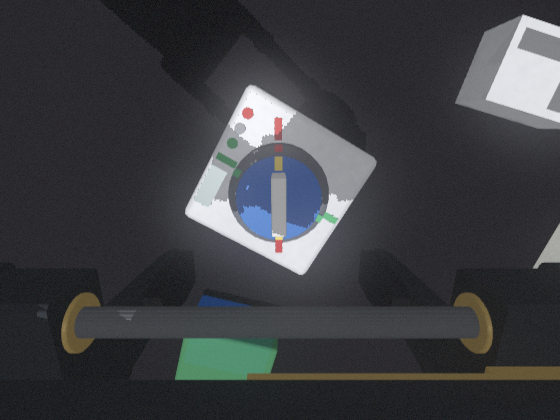

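The bar lies in line with both red marks: bar at column 278, reds at (278,125) and (278,245). The flange sits about 8 mm above the collar, where 8.5 mm is expected when locked. The lid is locked and the hand is clear.

```bash
python3 -c "
from plant import env
print(env.finish_job())"
```

```text
the job is handed in; nothing more can be done
None
```

The blue lid is pushed in and turned to the stop, its bar in line with the red marks and its flange about 8 mm above the collar, as expected when locked. The job was handed in at about 14.5 s; no verdict came back.

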